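# Find the high spot on a turned blank with a dial indicator

## Robot

A 6-joint arm with a two-finger parallel gripper is mounted at the origin on the work surface. World frame = base frame: x ahead of the robot, y to its left, z up, the work surface at z = 0. Lengths are in m, angles in rad, forces in N, time in s.
With the tool pointing down it reaches from about 0.275 to 0.85 m from the base axis. Payload 19 kg.
Tool frame: the origin (TCP) lies at the very end of the fingers, on their centre line; the grasp point (between the pads) lies 19 mm behind it; x points along the fingers, y is the direction in which the jaws open and shut, and the axes are right-handed (so a half turn about x gives the same grasp; the last joint's range is limited). The gripper opens to 85 mm and grips with 20 to 120 N. Pads are 22 mm wide; open, the fingers measure 114 mm over their backs; the gripper's body (76 mm by 85 mm) begins 54 mm behind the grasp point. The pads swing forward as they close: fully open they stand 13 mm farther back than shut.
Start: joints at [0.997, 0.15, 1.437, -0, 1.554, -0.134], TCP at [0.245, 0.52, 0.231] pointing down, gripper open.
Joint ranges: [-2.8, 2.8], [-0.68, 2.1], [0.12, 2.68], [-1.39, 4.53], [0.16, 2.79], [-2.81, 2.81]. Speed limits (rad/s): [1.89, 1.89, 2.22, 3.01, 3.01, 3.01].

## Interface

Orientations are given as a unit quaternion [x, y, z, w].
In Python, from rig import * gives the robot as it stands.
- The arm moves only by the tool step_arm, never from a script. Its argument "increments" is a list of rows, each an object of numbers: "x", "y", "z": the shift along the tool's x, y, z in m; "wx", "wy", "wz": the turn, a rotation vector about the tool's x, y, z in rad. In form: [{"x": .., "y": .., "z": .., "wx": .., "wy": .., "wz": ..}, ...]. A call has 1 to 12 rows; each row shifts and turns the commanded pose from where the row before left it, along the tool's axes as they then stand; what a row does not reach is not made up. A row lasts 1/10 s, in which the tool goes at most 50 mm and 8.59 degrees, less where a joint would pass 70% of its speed; a pose out of reach is approached as far as the arm can. A call with a gripper value outside its range is refused whole. "jaw" is the closure, from 0 (fully open) to 1 (shut), set as the call begins (left out, the last holds). The fingers move at their own pace and stop on an object; "newtons" is the grip in N (left out, the last holds). Time passes only in rows, so rows that do not move let the fingers close. It gives the time, the measured TCP pose, the force and the opening at its end, in the units of the state.
- read_state(): the state, without advancing time (a new reading comes with each control period).
- snapshot(name): name is "side" or "top" or "wrist"; returns the picture (384x512x3 uint8, blue, green, red); there is no depth.
- get_calibration(name): a dict with "K" (3x3 intrinsics, pixels), "camera_from_world" (4x4, takes a point from world to camera coordinates). Camera axes: x right, y down, z forward; pixel columns grow to the right and rows downward; lengths in m; the calibration is good to about 2 mm. A picture is of the moment at which its call begins: read the wrist's pose just before it. get_calibration takes no time and is no camera call; for the wrist camera it gives the pose at the moment of the call.
- sign_off(): hands the job in, once; it reports no verdict.
The state is a dict: "clock": time; "qpos": joint angles; "dq": joint speeds; "joint_torque": joint torques, N m; "ee_pos": TCP position; "ee_rot": TCP orientation; "ft_force": force on the tool from outside, world axes, zero at the start; "wrist_torque": the same for the moment, N m; "grip_width": opening from 0.0 (shut) to 1.0 (fully open).
Only numpy, scipy, OpenCV 4.12 (cv2) and the standard library are available. Lean on these libraries where they do the work, as an engineer would, in place of code of your own. Each camera call takes 0.05 s, during which the arm holds its last target.

## Task

Check this turned wooden blank for its high spot: slide the dial indicator up to the blank until its plunger is pressed in about 3 mm, then turn the blank through a full turn by its crank while you watch the dial. Finally bring the blank round so that the highest spot of its rim stands at the plunger, let go and leave it there; go gently, so that the plunger is never driven to the end of its travel, and leave the other things on the bench where they are.

Things in the scene. Friction and masses are not known exactly. Their poses are not given: they have to be found in the camera images.
- stand: Fixed dark steel stand, base plate 130 x 420 x 18 mm; origin at its underside, 5 mm along +y from the plate's centre. z is up; its y axis is the line of the indicator slide, pointing from the spindle to the indicator. The vertical spindle axis stands at x = 0, y = -90 mm in this frame; the slide runs along y at x = 0.
- spindle (a point): Point on the spindle's vertical axis, 106 mm up. The blank, pale wood, is bolted on this spindle. Its rim band (radius 70 mm) has a few bulges; the highest is 4 to 5 mm proud and about 50 degrees wide, the others at most half as high. Where they lie is unknown and out of sight from above: a round lip of 78 mm radius, top 102 mm up, overhangs the band.
- crank (a point): Centre of the crank's upright round dark wooden knob, 22 mm across, from 109 to 155 mm up (this point 134 mm up), 45 mm from the spindle axis. It spins freely on its pin, so it can be held and led round the circle without turning the hand. The blank turns with it, either way, any number of turns, and stays where left (drag about 5 N at the knob).
- post (a point): Centre of the grip part of the upright post at the rear of the indicator carriage: dark steel block, 26 mm across the slide, 16 mm along it, this point 120 mm up, top 135 mm up. Moved along the slide towards the spindle (stand's -y) or away, the carriage is stiff (about 9 N) and stays where left. The post's centre is 94 mm behind the tip of the free plunger.
- plunger_tip (a point): Foremost point of the plunger's round steel tip (8 mm across), 74 mm above the bench, on the slide's line, pointing level at the spindle axis. It starts 15 to 50 mm clear of the blank. Once pressed, its distance from the spindle axis is the radius of the rim there.
- plunger: The plunger itself, with its round tip, sprung outwards: free until about 2 N, then 0.3 N per mm; travel 10 mm, then a hard end stop. The origin is only a reference point on the bench plane below the tip.
- dial (a point): Centre of the dial face, 91 mm up: white, face up, black marks, no figures; the round dial case is 60 mm across, on the carriage between plunger and post. The long mark, on the side facing the blank, is zero; shorter marks every 0.5 mm, middle ones every 1 mm.
- needle (a joint): Angle of the dial's black needle, rad: 0 with the plunger free, the needle then pointing at the long mark towards the blank; it turns clockwise seen from above, one turn (6.283) for 10 mm, so 0.628 rad per mm pressed in. A higher reading is a higher spot of the rim.
- goblet: Bystander: small turned pale wooden cup, 68 mm tall, 52 mm across; origin at its underside.
- wax_tin: Bystander: plain metal tin, 72 mm across, 50 mm tall; origin at its underside.
- mallet: Bystander: round wooden carver's mallet standing on its head, 70 mm across, 200 mm tall; origin at its underside.

How it is judged:
On the way, in this order (a step that is already met when the one before it is completed fails the run):
1. the plunger is pressed in about 3 mm (1.5 to 5 mm) by the blank (value of joint needle between 0.942478 and 3.14159 rad and horizontal distance between plunger_tip and spindle below 0.0755 m), for 0.2 s.
2. the crank has been taken round to the other side of the spindle (distance of crank from where it was at the start of the episode above 0.08 m), for 0.1 s.
3. the crank has come back round to within 30 mm of its starting place (distance of crank from where it was at the start of the episode below 0.03 m and horizontal distance between plunger_tip and spindle below 0.0755 m), for 0.1 s.
At the end, for the whole second after the job is handed in: The highest spot of the rim (radius 74.5 mm) stands at the plunger: the pressed tip is within 1.0 mm of that radius, that is about 11 degrees either way; the plunger is pressed in between 1.2 and 9.6 mm by the blank and everything is at rest (horizontal distance between plunger_tip and spindle between 0.0735 and 0.0755 m and value of joint needle between 0.753982 and 6.03186 rad and linear speed of plunger below 0.01 m/s and velocity of joint needle below 0.5 rad/s); the robot touches nothing.
It fails at once if the plunger is driven to the end of its travel (9.7 mm or more) (value of joint needle above 6.09469 rad).
It fails at once if the plunger is loaded with more than 10 N (contact force between plunger and anything else above 10 N).
It fails at once if a bystander is moved by more than 20 mm (distance of any of goblet, wax_tin, mallet from where it was at the start of the episode above 0.02 m).
It also fails if it takes over 72 s, if anything falls off the work surface, if the arm or the gripper's body presses on something with over 40 N, if the wrist force passes 120 N, or if a joint passes its speed limit or range.

## Working session

There is one attempt and no reset: what is moved stays moved. The work goes in short steps, Python scripts to look and compute and a tool call to move; the robot and the scene stay as the last step left them, time stands still between calls to the robot, and variables do not carry over. Pictures are saved under pics/ and viewed, and the job is handed in when it is done.

Besides the shell and the picture viewer there is one more tool, called after "Request:" as name(argument=value, ...), one argument or row to a line, values as JSON. step_arm: Moves the arm, as the interface text tells. Its arguments: {"type":"object","properties":{"increments":{"type":"array"},"jaw":{"type":"number"},"newtons":{"type":"number"}},"required":["increments"]}

```bash
mkdir -p pics; ls; python3 - <<'E'
from rig import *
import cv2,numpy as np
s=read_state();print(s)
for n in("side","top","wrist"):
    c=get_calibration(n);print(n,np.round(c["K"],1).tolist(),np.round(c["camera_from_world"],4).tolist())
    cv2.imwrite(f"pics/a_{n}.png",snapshot(n))
E
```

```text
pics
{'clock': 0.0, 'qpos': array([ 9.96997276e-01,  1.50963908e-01,  1.43798224e+00, -1.34993283e-05,
        1.55378680e+00, -1.34016610e-01]), 'dq': array([0.00115929, 0.00012363, 0.00022879, 0.00059396, 0.00055268,
       0.00028869]), 'joint_torque': array([ 4.16913490e-04, -7.13030434e+01, -5.70877826e+01, -9.38453104e-05,
        8.52443132e-03,  2.30809479e-05]), 'ee_pos': array([0.24470851, 0.52007923, 0.23071233]), 'ee_rot': array([ 0.15385665,  0.69021564, -0.1546163 ,  0.68994515]), 'ft_force': array([-0.85415462,  0.53984322,  0.65726931]), 'wrist_torque': array([-0.01319803, -0.04217497, -0.00453102]), 'grip_width': 1.0014558698971086}
side [[441.9, 0.0, 255.5], [0.0, 441.9, 196.0], [0.0, 0.0, 1.0]] [[0.9743, -0.2253, -0.0015, -0.5636], [-0.1635, -0.7025, -0.6927, 0.1317], [0.155, 0.6751, -0.7212, 1.4303], [0.0, 0.0, 0.0, 1.0]]
top [[373.0, 0.0, 247.7], [0.0, 373.0, 191.8], [0.0, 0.0, 1.0]] [[0.0038, -1.0, 0.0042, -0.0049], [-0.9933, -0.0042, -0.1154, 0.6145], [0.1154, -0.0037, -0.9933, 1.2183], [0.0, 0.0, 0.0, 1.0]]
wrist [[345.1, 0.0, 259.9], [0.0, 345.1, 189.7], [0.0, 0.0, 1.0]] [[0.4263, 0.9046, -0.0005, -0.5755], [0.8551, -0.4029, 0.3263, -0.0417], [0.2949, -0.1395, -0.9453, 0.3819], [0.0, 0.0, 0.0, 1.0]]
```

View pics/a_side.png

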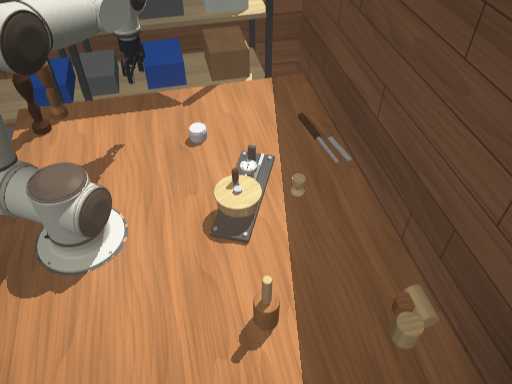

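View pics/a_top.png

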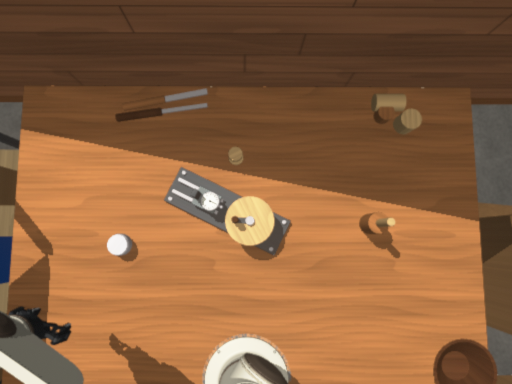

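View pics/a_wrist.png

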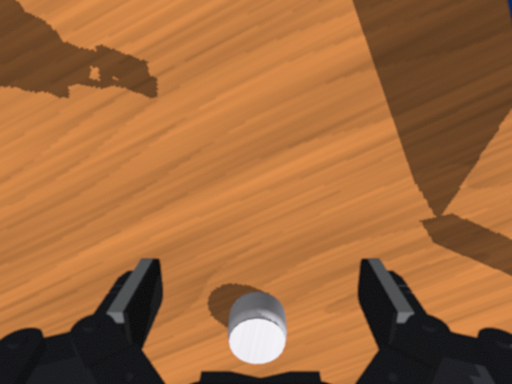

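The top view shows the blank at about (250,221), the knob at about (236,220), the dial at about (210,201), and the post at about (197,195). The tin is at (120,245), the goblet at (236,156) and the mallet at (380,223). Next I'll zoom in.

```bash
cat > h.py <<'E'
from rig import *
import cv2,numpy as np
def ray(name,uv,z,c=None):
    c=c or get_calibration(name);K=np.array(c["K"]);T=np.array(c["camera_from_world"])
    R=T[:3,:3];o=-R.T@T[:3,3];d=R.T@np.linalg.solve(K,[uv[0],uv[1],1]);return o+d*(z-o[2])/d[2]
def proj(name,p,c=None):
    c=c or get_calibration(name);K=np.array(c["K"]);T=np.array(c["camera_from_world"])
    q=K@(T[:3,:3]@np.array(p)+T[:3,3]);return q[:2]/q[2]
E
python3 - <<'E'
from h import *
im=cv2.imread("pics/a_top.png")
cv2.imwrite("pics/b_top.png",cv2.resize(im[155:265,155:305],None,fx=5,fy=5,interpolation=cv2.INTER_CUBIC))
im=cv2.imread("pics/a_side.png")
cv2.imwrite("pics/b_side.png",cv2.resize(im[135:250,185:315],None,fx=5,fy=5,interpolation=cv2.INTER_CUBIC))
E
```

```text
(no output)
```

View pics/b_top.png

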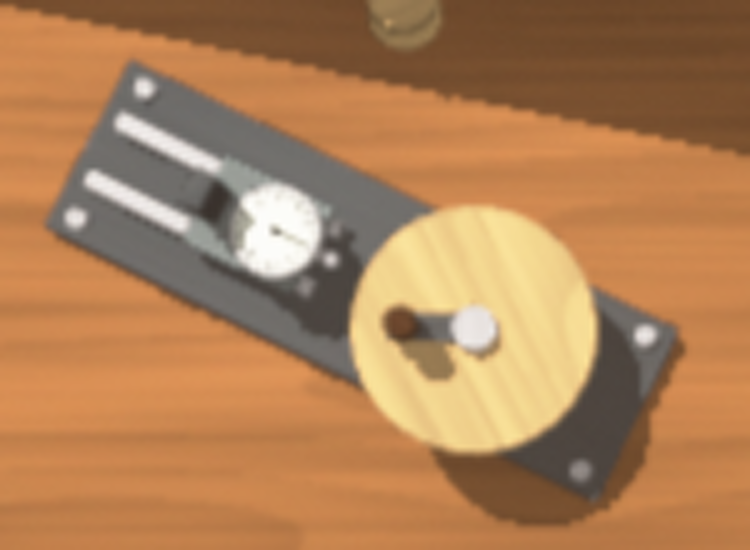

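View pics/b_side.png

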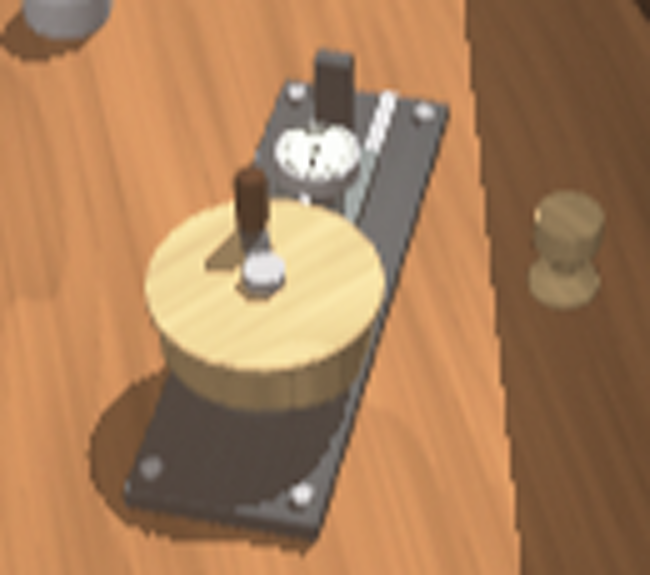

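```bash
python3 - <<'E'
from h import *
im=cv2.imread("pics/a_top.png")
f=lambda x,y:(155+(x+.5)/5-.5,155+(y+.5)/5-.5)
# blank by colour mask
hsv=cv2.cvtColor(im,cv2.COLOR_BGR2HSV)
sub=np.zeros(im.shape[:2],np.uint8); 
m=((hsv[...,2]>150)&(hsv[...,0]>18)&(hsv[...,0]<32)&(hsv[...,1]>50)&(hsv[...,1]<190)).astype(np.uint8)
m[:, :215]=0;m[:,290:]=0;m[:180]=0;m[260:]=0
cs,_=cv2.findContours(m,cv2.RETR_EXTERNAL,cv2.CHAIN_APPROX_NONE);c=max(cs,key=cv2.contourArea)
(u,v),r=cv2.minEnclosingCircle(cv2.convexHull(c));e=cv2.fitEllipse(c);print(u,v,r,e)
sp=ray("top",e[0],.102);print("spindle",sp)
b=[ray("top",f(*p),.020)for p in((144,88),(74,217),(645,335),(580,470))]
print(np.round(b,4)); 
a=(b[0]+b[1])/2-(b[2]+b[3])/2; L=np.linalg.norm(a);a/=L;print("axis",a,L,np.degrees(np.arctan2(a[1],a[0])))
ctr=sum(b)/4;print("plate centre",ctr,"spindle est",ctr+a*(-.085)) # origin 5mm +y of centre
d=ray("top",f(276,230),.091);print("dial",d,"rel sp along axis",(d-sp)@a, "lat",np.cross(a,(d-sp))[2])
k=ray("top",f(401,320),.155);print("knob",k,np.linalg.norm((k-sp)[:2]))
p=ray("top",f(212,190),.135);print("post top?",p,(p-sp)@a,np.cross(a,p-sp)[2])
n=ray("top",f(475,327),.115);print("nut",n)
for nm,uv,z in(("tin",(119,244),.05),("goblet",(236,153),.068),("mallet",(391,222),.2)):print(nm,ray("top",uv,z))
E
```

```text
249.10714721679688 220.42857360839844 24.158409118652344 ((249.18043518066406, 220.41555786132812), (47.019996643066406, 47.41266632080078), 58.934181213378906)
spindle [ 0.51596389 -0.00711861  0.102     ]
[[ 0.6829  0.2179  0.02  ]
 [ 0.594   0.2633  0.02  ]
 [ 0.5156 -0.1239  0.02  ]
 [ 0.4254 -0.0797  0.02  ]]
axis [0.44041979 0.89779196 0.        ] 0.3813582876038619 63.86933160455782
plate centre [0.55449011 0.06937214 0.02      ] spindle est [ 0.51705443 -0.00694018  0.02      ]
dial [0.5792045  0.11909059 0.091     ] rel sp along axis 0.1411620220810977 lat -0.0011918915258629093
knob [0.51917786 0.0366572  0.155     ] 0.04389363868836909
post top? [0.59981669 0.15469739 0.135     ] 0.1822075353792979 -0.004015408459550118
nut [ 0.5167537  -0.00832002  0.115     ]
tin [0.4394992  0.41721934 0.05      ]
goblet [0.74002037 0.03702513 0.068     ]
mallet [ 0.50916484 -0.41695074  0.2       ]
```

```bash
cat >> h.py <<'E'
from scipy.spatial.transform import Rotation as Ro
SP=np.array([.5165,-.0070]);AX=np.array([.4404,.8978])
def plan(pos,yawdir=None):
    """delta in tool frame to world pos, and turn wx to bring tool y to yawdir (mod pi)"""
    s=read_state();R=Ro.from_quat(s["ee_rot"]);d=R.inv().apply(np.array(pos)-s["ee_pos"])
    print("tcp",np.round(s["ee_pos"],4),"shift tool",np.round(d,4),"clock",round(s["clock"],2),"F",np.round(s["ft_force"],1),"w",round(s["grip_width"],3))
    M=R.as_matrix()
    if yawdir is not None:
        t=np.array([*yawdir,0]);t/=np.linalg.norm(t)
        for sg in(1,-1):
            g=Ro.from_matrix(np.column_stack([[0,0,-1],sg*t,np.cross([0,0,-1],sg*t)]))
            print("rotvec",np.round((R.inv()*g).as_rotvec(),4))
    return M
E
python3 - <<'E'
from h import *
lat=[-AX[1],AX[0]]
M=plan([*(SP+AX*.187),.2],lat);print(np.round(M,3))
s=read_state()
T=np.array(get_calibration("wrist")["camera_from_world"]);o=-T[:3,:3].T@T[:3,3];print("cam",o,"in tool",M.T@(o-s["ee_pos"]), "fwd in tool",M.T@T[2,:3],"down in tool",M.T@T[1,:3])
E
```

```text
tcp [0.2447 0.5201 0.2308] shift tool [ 0.0309 -0.1742  0.4734] clock 0.15 F [ 0.8  0.1 -0.9] w 1.0
rotvec [-1.5546e+00 -8.0000e-04  6.0000e-04]
rotvec [1.587e+00 6.000e-04 8.000e-04]
[[-0.     0.426  0.905]
 [-0.001  0.905 -0.426]
 [-1.    -0.001 -0.   ]]
cam [0.16839449 0.55701431 0.37446327] in tool [-0.14360993  0.00075095 -0.08480579] fwd in tool [9.45238972e-01 3.42337580e-04 3.26378873e-01] down in tool [-3.26378557e-01 -7.52186737e-04  9.45238844e-01]
```

Request:
step_arm(
  increments=[
    {"y":-0.008,"z":0.022},
    {"y":-0.016,"z":0.044},
    {"y":-0.016,"z":0.044},
    {"y":-0.016,"z":0.044},
    {"y":-0.016,"z":0.044},
    {"y":-0.016,"z":0.044},
    {"y":-0.016,"z":0.044},
    {"y":-0.016,"z":0.044},
    {"y":-0.016,"z":0.044},
    {"y":-0.016,"z":0.044},
    {"y":-0.016,"z":0.04},
    {"y":-0.006,"z":0.015},
  ],
)

```text
invalid input at $.increments[0]: expected keys x, y, z, wx, wy, wz
```

Request:
step_arm(
  increments=[
    {"wx":-0.1413},
    {"wx":-0.1413},
    {"wx":-0.1413},
    {"wx":-0.1413},
    {"wx":-0.1413},
    {"wx":-0.1413},
    {"wx":-0.1413},
    {"wx":-0.1413},
    {"wx":-0.1413},
    {"wx":-0.1413},
    {"wx":-0.1413},
    {},
  ],
)

```text
invalid input at $.increments[0]: expected keys x, y, z, wx, wy, wz
```

```bash
python3 - <<'E'
from h import *
lat=[-AX[1],AX[0]]
M=plan([*(SP+AX*.187),.105],lat)
np.save("c1.npy",get_calibration("wrist"),allow_pickle=True)
cv2.imwrite("pics/c_wrist.png",snapshot("wrist"))
E
```

```text
tcp [0.2447 0.5201 0.2308] shift tool [ 0.1259 -0.1741  0.4734] clock 0.15 F [ 0.8  0.1 -0.9] w 1.0
rotvec [-1.5546e+00 -8.0000e-04  6.0000e-04]
rotvec [1.587e+00 6.000e-04 8.000e-04]
```

View pics/c_wrist.png

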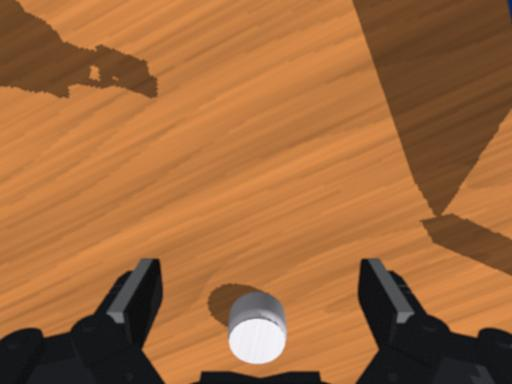

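The tool refused both calls because every row needs all six keys. The view hasn't changed: the arm hasn't moved and the tin is at (257,330). I'll resend with full rows.

Request:
step_arm(
  increments=[
    {"x":0,"y":-0.008,"z":0.022,"wx":0,"wy":0,"wz":0},
    {"x":0,"y":-0.016,"z":0.044,"wx":0,"wy":0,"wz":0},
    {"x":0,"y":-0.016,"z":0.044,"wx":0,"wy":0,"wz":0},
    {"x":0,"y":-0.016,"z":0.044,"wx":0,"wy":0,"wz":0},
    {"x":0,"y":-0.016,"z":0.044,"wx":0,"wy":0,"wz":0},
    {"x":0,"y":-0.016,"z":0.044,"wx":0,"wy":0,"wz":0},
    {"x":0,"y":-0.016,"z":0.044,"wx":0,"wy":0,"wz":0},
    {"x":0,"y":-0.016,"z":0.044,"wx":0,"wy":0,"wz":0},
    {"x":0,"y":-0.016,"z":0.044,"wx":0,"wy":0,"wz":0},
    {"x":0,"y":-0.016,"z":0.044,"wx":0,"wy":0,"wz":0},
    {"x":0,"y":-0.016,"z":0.04,"wx":0,"wy":0,"wz":0},
    {"x":0,"y":-0.006,"z":0.015,"wx":0,"wy":0,"wz":0},
  ],
)

```text
clock: 1.4
ee_pos: [0.6006, 0.1584, 0.2305]
ee_rot: [0.155, 0.69, -0.155, 0.69]
ft_force: [0.2, 1.1, -0.4]
grip_width: 1.006
```

Request:
step_arm(
  increments=[
    {"x":0,"y":0,"z":0,"wx":-0.1413,"wy":0,"wz":0},
    {"x":0,"y":0,"z":0,"wx":-0.1413,"wy":0,"wz":0},
    {"x":0,"y":0,"z":0,"wx":-0.1413,"wy":0,"wz":0},
    {"x":0,"y":0,"z":0,"wx":-0.1413,"wy":0,"wz":0},
    {"x":0,"y":0,"z":0,"wx":-0.1413,"wy":0,"wz":0},
    {"x":0,"y":0,"z":0,"wx":-0.1413,"wy":0,"wz":0},
    {"x":0,"y":0,"z":0,"wx":-0.1413,"wy":0,"wz":0},
    {"x":0,"y":0,"z":0,"wx":-0.1413,"wy":0,"wz":0},
    {"x":0,"y":0,"z":0,"wx":-0.1413,"wy":0,"wz":0},
    {"x":0,"y":0,"z":0,"wx":-0.1413,"wy":0,"wz":0},
    {"x":0,"y":0,"z":0,"wx":-0.1413,"wy":0,"wz":0},
    {"x":0,"y":0,"z":0,"wx":0,"wy":0,"wz":0},
  ],
)

```text
clock: 2.6
ee_pos: [0.5984, 0.1618, 0.2312]
ee_rot: [-0.375, 0.6, 0.375, 0.599]
ft_force: [-0.5, -0.3, -0.8]
grip_width: 1.0
```

```bash
python3 - <<'E'
from h import *
lat=[-AX[1],AX[0]]
M=plan([*(SP+AX*.187),.105],lat)
np.save("c1.npy",get_calibration("wrist"),allow_pickle=True)
cv2.imwrite("pics/c_wrist.png",snapshot("wrist"))
E
```

```text
tcp [0.5984 0.1618 0.2312] shift tool [ 0.1262 -0.0008 -0.0006] clock 2.6 F [-0.5 -0.3 -0.8] w 1.0
rotvec [ 0.0029 -0.0002 -0.0003]
rotvec [-3.1387e+00  5.0000e-04 -3.0000e-04]
```

View pics/c_wrist.png

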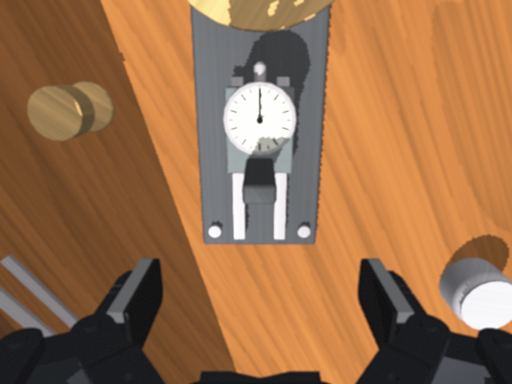

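```bash
python3 - <<'E'
from h import *
im=cv2.imread("pics/c_wrist.png")
cv2.imwrite("pics/c2.png",cv2.resize(im[50:220,190:340],None,fx=3.5,fy=3.5,interpolation=cv2.INTER_CUBIC))
c=np.load("c1.npy",allow_pickle=True).item()
def rel(p):
    d=p[:2]-SP;return np.round([d@AX, AX[0]*d[1]-AX[1]*d[0]],4)
for n,uv,z in(("dial",(260,118),.091),("posttop?",(260,193),.135),("post183",(260,183),.135),("post203",(260,203),.135),("tip",(260,63),.074),("tipball",(260,69),.074),("b1",(215,231),.02),("b2",(304,231),.02)):print(n,rel(ray("wrist",uv,z,c)))
E
```

```text
dial [0.1407 0.0014]
posttop? [0.1897 0.0015]
post183 [0.1819 0.0014]
post203 [0.1976 0.0015]
tip [0.0985 0.0013]
tipball [0.1031 0.0013]
b1 [ 0.2766 -0.0493]
b2 [0.2764 0.0517]
```

View pics/c2.png

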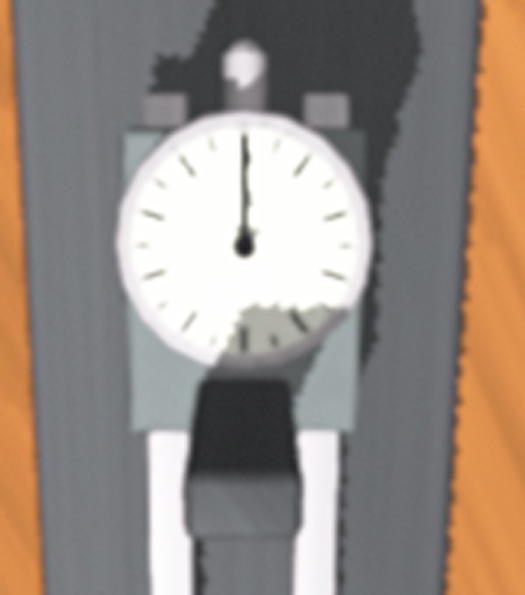

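Request:
step_arm(
  increments=[
    {"x":0.01,"y":0.0005,"z":0.002,"wx":0,"wy":0,"wz":0},
    {"x":0.028,"y":0,"z":0,"wx":0.003,"wy":0,"wz":0},
    {"x":0.03,"y":0,"z":0,"wx":0,"wy":0,"wz":0},
    {"x":0.03,"y":0,"z":0,"wx":0,"wy":0,"wz":0},
    {"x":0.02,"y":0,"z":0,"wx":0,"wy":0,"wz":0},
    {"x":0.008,"y":0,"z":0,"wx":0,"wy":0,"wz":0},
    {"x":0,"y":0,"z":0,"wx":0,"wy":0,"wz":0},
  ],
)

```text
clock: 3.35
ee_pos: [0.5986, 0.1635, 0.1042]
ee_rot: [-0.372, 0.602, 0.373, 0.6]
ft_force: [-0.1, 0.6, 1.7]
grip_width: 0.998
```

Request:
step_arm(
  increments=[
    {"x":0,"y":0,"z":0,"wx":0,"wy":0,"wz":0},
    {"x":0,"y":0,"z":0,"wx":0,"wy":0,"wz":0},
    {"x":0,"y":0,"z":0,"wx":0,"wy":0,"wz":0},
    {"x":0,"y":0,"z":0,"wx":0,"wy":0,"wz":0},
    {"x":0,"y":0,"z":0,"wx":0,"wy":0,"wz":0},
  ],
  jaw=1.0,
  newtons=40,
)

```text
clock: 3.85
ee_pos: [0.5998, 0.1632, 0.1061]
ee_rot: [-0.373, 0.6, 0.373, 0.601]
ft_force: [3.1, -1.9, 2.9]
grip_width: 0.295
```

```bash
python3 - <<'E'
from h import *
plan([*(SP+AX*.187),.105],[-AX[1],AX[0]])
cv2.imwrite("pics/d_wrist.png",snapshot("wrist"))
E
```

```text
tcp [0.5998 0.1632 0.1061] shift tool [ 0.0011 -0.0002 -0.0025] clock 3.85 F [ 3.1 -1.9  2.9] w 0.295
rotvec [-0.0035  0.0006  0.0018]
rotvec [ 3.1381e+00  2.8000e-03 -1.0000e-03]
```

View pics/d_wrist.png

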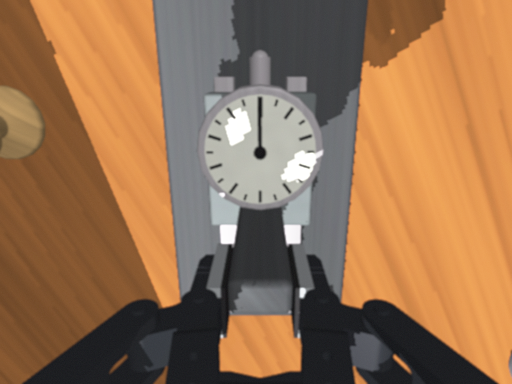

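Request:
step_arm(
  increments=[
    {"x":0,"y":0,"z":-0.002,"wx":0,"wy":0,"wz":0},
    {"x":0,"y":0,"z":-0.004,"wx":0,"wy":0,"wz":0},
    {"x":0,"y":0,"z":-0.004,"wx":0,"wy":0,"wz":0},
    {"x":0,"y":0,"z":-0.004,"wx":0,"wy":0,"wz":0},
    {"x":0,"y":0,"z":-0.003,"wx":0,"wy":0,"wz":0},
    {"x":0,"y":0,"z":-0.001,"wx":0,"wy":0,"wz":0},
  ],
)

```text
clock: 4.5
ee_pos: [0.5922, 0.1477, 0.1061]
ee_rot: [-0.373, 0.6, 0.373, 0.602]
ft_force: [10.5, 5.5, 1.6]
grip_width: 0.299
```

```bash
cat >> h.py <<'E'
def needle(im,c,r,up=-np.pi/2):
    """angle (rad clockwise seen from above) of darkest ray; c centre px, r radius px. up: image angle of zero mark"""
    g=cv2.cvtColor(im,cv2.COLOR_BGR2GRAY).astype(np.float32)
    th=np.radians(np.arange(0,360,2.));rr=np.linspace(.25*r,.62*r,20)
    x=(c[0]+np.cos(th+up)[:,None]*rr).astype(np.float32);y=(c[1]+np.sin(th+up)[:,None]*rr).astype(np.float32)
    v=cv2.remap(g,x,y,cv2.INTER_LINEAR).mean(1);k=np.argmin(v)
    return np.degrees(th[k]),v[k],np.median(v)
E
python3 - <<'E'
from h import *
plan([*(SP+AX*.187),.105],[-AX[1],AX[0]])
im=snapshot("wrist");cv2.imwrite("pics/e1.png",im);print(needle(im,(260,153),58))
print(needle(cv2.imread("pics/d_wrist.png"),(260,153),58))
E
```

```text
tcp [0.5922 0.1477 0.1061] shift tool [ 0.0011 -0.0002  0.0147] clock 4.5 F [10.5  5.5  1.6] w 0.299
rotvec [-0.0033  0.0024  0.0021]
rotvec [ 3.1383  0.0033 -0.0038]
(np.float64(358.0), np.float32(42.39453), np.float32(187.13322))
(np.float64(358.0), np.float32(42.499073), np.float32(187.69717))
```

View pics/e1.png

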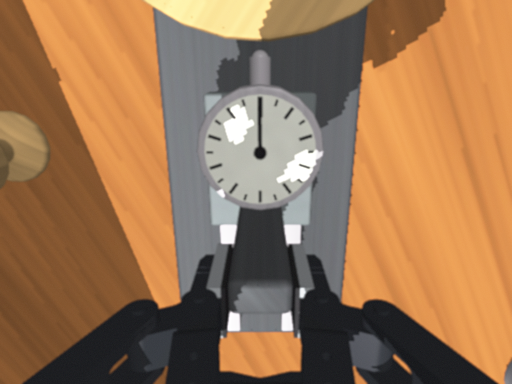

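Request:
step_arm(
  increments=[
    {"x":0,"y":0,"z":-0.0015,"wx":0,"wy":0,"wz":0},
    {"x":0,"y":0,"z":-0.0015,"wx":0,"wy":0,"wz":0},
    {"x":0,"y":0,"z":-0.0015,"wx":0,"wy":0,"wz":0},
    {"x":0,"y":0,"z":-0.0015,"wx":0,"wy":0,"wz":0},
    {"x":0,"y":0,"z":0,"wx":0,"wy":0,"wz":0},
  ],
)

```text
clock: 5.05
ee_pos: [0.5895, 0.1423, 0.1061]
ee_rot: [-0.373, 0.6, 0.373, 0.602]
ft_force: [8.9, 2.5, 3.1]
grip_width: 0.295
```

```bash
python3 - <<'E'
from h import *
plan([*(SP+AX*.187),.105],[-AX[1],AX[0]])
im=snapshot("wrist");cv2.imwrite("pics/e2.png",im);print(needle(im,(260,153),58))
E
```

```text
tcp [0.5895 0.1423 0.1061] shift tool [ 0.0011 -0.0001  0.0208] clock 5.05 F [8.9 2.5 3.1] w 0.295
rotvec [-0.0033  0.0022  0.0021]
rotvec [ 3.1383  0.0034 -0.0035]
(np.float64(358.0), np.float32(42.455177), np.float32(186.95697))
```

View pics/e2.png

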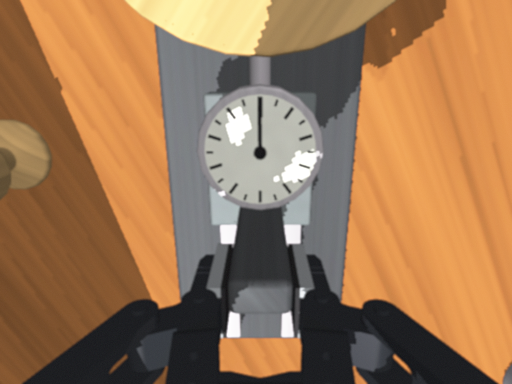

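The needle is still on the long mark, and the tip has just gone under the lip edge near (260,53).

Request:
step_arm(
  increments=[
    {"x":0,"y":0,"z":-0.001,"wx":0,"wy":0,"wz":0},
    {"x":0,"y":0,"z":-0.001,"wx":0,"wy":0,"wz":0},
    {"x":0,"y":0,"z":-0.001,"wx":0,"wy":0,"wz":0},
    {"x":0,"y":0,"z":0,"wx":0,"wy":0,"wz":0},
  ],
)

```text
clock: 5.5
ee_pos: [0.5882, 0.1397, 0.1061]
ee_rot: [-0.373, 0.6, 0.373, 0.602]
ft_force: [9.3, 4.2, 3.3]
grip_width: 0.296
```

```bash
python3 - <<'E'
from h import *
plan([*(SP+AX*.187),.105],[-AX[1],AX[0]])
im=snapshot("wrist");cv2.imwrite("pics/e3.png",im);print(needle(im,(260,153),58))
E
```

```text
tcp [0.5882 0.1397 0.1061] shift tool [ 0.0011 -0.0001  0.0237] clock 5.5 F [9.3 4.2 3.3] w 0.296
rotvec [-0.0033  0.0023  0.0022]
rotvec [ 3.1383  0.0034 -0.0036]
(np.float64(358.0), np.float32(42.356396), np.float32(186.89081))
```

Request:
step_arm(
  increments=[
    {"x":0,"y":0,"z":-0.001,"wx":0,"wy":0,"wz":0},
    {"x":0,"y":0,"z":-0.001,"wx":0,"wy":0,"wz":0},
    {"x":0,"y":0,"z":0,"wx":0,"wy":0,"wz":0},
  ],
)

```text
clock: 5.85
ee_pos: [0.5875, 0.1381, 0.1061]
ee_rot: [-0.373, 0.599, 0.373, 0.602]
ft_force: [11.1, 5.4, 2.1]
grip_width: 0.295
```

```bash
python3 - <<'E'
from h import *
plan([*(SP+AX*.187),.105],[-AX[1],AX[0]])
im=snapshot("wrist");cv2.imwrite("pics/e4.png",im);print(needle(im,(260,153),58))
E
```

```text
tcp [0.5875 0.1381 0.1061] shift tool [ 0.0012 -0.0001  0.0254] clock 5.85 F [11.1  5.4  2.1] w 0.295
rotvec [-0.0032  0.0027  0.0023]
rotvec [ 3.1384  0.0035 -0.0043]
(np.float64(18.0), np.float32(40.11968), np.float32(186.7612))
```

View pics/e4.png

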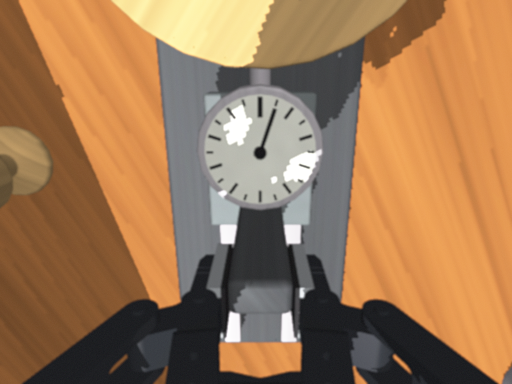

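The needle is at about 18° (tip near (274,110)), so the plunger is in 0.5 mm. It needs 2.5 mm more.

Request:
step_arm(
  increments=[
    {"x":0,"y":0,"z":-0.001,"wx":0,"wy":0,"wz":0},
    {"x":0,"y":0,"z":-0.001,"wx":0,"wy":0,"wz":0},
    {"x":0,"y":0,"z":-0.0005,"wx":0,"wy":0,"wz":0},
    {"x":0,"y":0,"z":0,"wx":0,"wy":0,"wz":0},
    {"x":0,"y":0,"z":0,"wx":0,"wy":0,"wz":0},
  ],
)

```text
clock: 6.4
ee_pos: [0.5864, 0.136, 0.106]
ee_rot: [-0.373, 0.599, 0.373, 0.602]
ft_force: [10.6, 7.0, 0.4]
grip_width: 0.298
```

```bash
python3 - <<'E'
from h import *
plan([*(SP+AX*.187),.105],[-AX[1],AX[0]])
im=snapshot("wrist");cv2.imwrite("pics/e5.png",im);print(needle(im,(260,153),58))
im=snapshot("top");cv2.imwrite("pics/e5t.png",cv2.resize(im[155:265,155:305],None,fx=5,fy=5,interpolation=cv2.INTER_CUBIC))
E
```

```text
tcp [0.5864 0.136  0.106 ] shift tool [ 0.0011 -0.0001  0.0278] clock 6.4 F [10.6  7.   0.4] w 0.298
rotvec [-0.0031  0.0028  0.0022]
rotvec [ 3.1384  0.0035 -0.0044]
(np.float64(98.0), np.float32(41.83833), np.float32(185.75737))
```

View pics/e5.png

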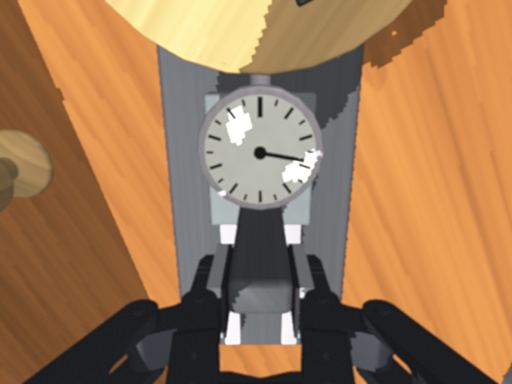

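View pics/e5t.png

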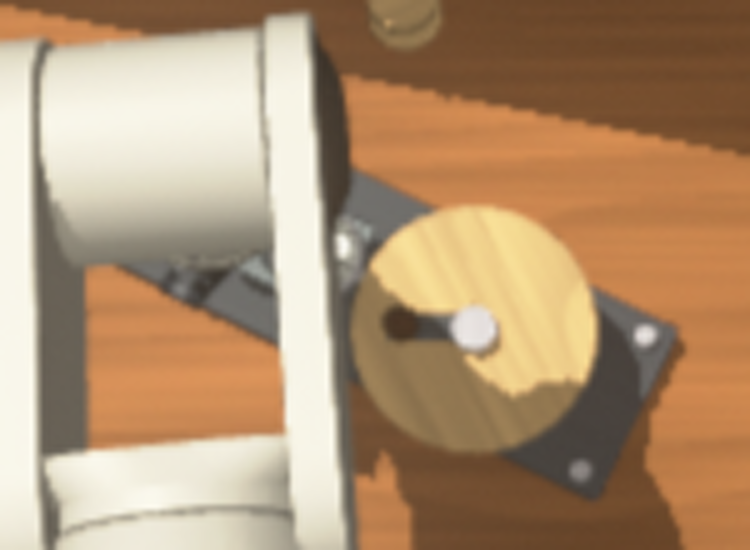

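```bash
python3 - <<'E'
from h import *
s=read_state();print(np.round(s["qpos"],2))
c=get_calibration("wrist");K=np.array(c["K"])
T=np.array(c["camera_from_world"]);M=Ro.from_quat(s["ee_rot"]).as_matrix()
# camera in tool
Rct=T[:3,:3]@M; oc=M.T@(-T[:3,:3].T@T[:3,3]-s["ee_pos"])
print(oc)
dial=np.array([*(SP+AX*(.1407-.0264+0.0)),.091])
print("dial",dial)
ph=np.arange(0,360,30)
for yaw in range(0,360,30):
    yz=np.radians(63.9+yaw);z=np.array([np.cos(yz),np.sin(yz),0]);x=np.array([0,0,-1.]);y=np.cross(z,x);Mt=np.column_stack([x,y,z])
    out=[]
    for p in ph:
        a=np.radians(63.9+p);tcp=np.array([*(SP+.045*np.array([np.cos(a),np.sin(a)])),.118])
        q=K@(Rct@(Mt.T@(dial-tcp)-oc));u=q[:2]/q[2];out.append(f"{u[0]:.0f},{u[1]:.0f}" )
    print(yaw,out)
E
```

```text
[ 0.1   0.27  1.55  0.    1.32 -2.58]
[-0.14361214  0.00056543 -0.0834831 ]
dial [0.56683772 0.09561854 0.091     ]
0 ['259,335', '223,342', '198,363', '190,390', '201,415', '227,433', '259,439', '292,433', '317,415', '328,390', '321,363', '295,342']
30 ['202,322', '163,314', '127,322', '104,344', '99,372', '114,398', '141,416', '175,423', '208,416', '232,398', '240,372', '230,344']
60 ['155,286', '123,261', '81,252', '43,261', '21,286', '19,318', '37,348', '68,369', '105,376', '139,369', '163,348', '169,318']
90 ['132,232', '115,193', '79,163', '32,151', '-10,163', '-33,193', '-33,232', '-11,268', '24,293', '65,301', '102,292', '126,268']
120 ['142,171', '149,127', '131,79', '91,41', '38,26', '-8,41', '-34,79', '-34,127', '-10,171', '29,201', '74,211', '114,201']
150 ['188,121', '220,86', '232,34', '216,-23', '175,-68', '119,-86', '67,-68', '36,-23', '33,34', '56,86', '96,121', '143,133']
180 ['259,102', '306,88', '344,51', '361,-4', '352,-65', '315,-114', '258,-133', '202,-114', '165,-65', '156,-4', '174,51', '211,89']
210 ['330,121', '374,133', '422,121', '462,86', '484,34', '482,-23', '450,-68', '398,-86', '342,-68', '301,-23', '286,34', '297,86']
240 ['376,171', '403,201', '444,211', '489,201', '528,171', '551,127', '552,79', '526,41', '479,26', '427,41', '386,79', '368,127']
270 ['386,232', '392,268', '416,292', '453,301', '494,292', '529,268', '551,232', '551,193', '527,163', '486,151', '439,163', '402,193']
300 ['363,286', '349,318', '356,348', '379,368', '413,376', '450,368', '481,348', '499,318', '497,286', '474,261', '436,252', '395,261']
330 ['316,322', '288,344', '278,372', '287,398', '310,416', '343,423', '377,416', '404,398', '419,372', '414,344', '391,322', '355,314']
```

Request:
step_arm(
  increments=[
    {"x":0,"y":0,"z":0,"wx":0,"wy":0,"wz":0},
    {"x":0,"y":0,"z":0,"wx":0,"wy":0,"wz":0},
    {"x":0,"y":0,"z":0,"wx":0,"wy":0,"wz":0},
    {"x":-0.01,"y":0,"z":0,"wx":0,"wy":0,"wz":0},
    {"x":-0.03,"y":0,"z":0,"wx":0,"wy":0,"wz":0},
    {"x":-0.04,"y":0,"z":0,"wx":0,"wy":0,"wz":0},
    {"x":-0.02,"y":0,"z":0,"wx":0,"wy":0,"wz":0},
  ],
  jaw=0,
)

```text
clock: 7.2
ee_pos: [0.5857, 0.1353, 0.2095]
ee_rot: [-0.374, 0.6, 0.372, 0.602]
ft_force: [0.4, 0.0, -0.4]
grip_width: 0.997
```

Request:
step_arm(
  increments=[
    {"x":0,"y":0.005,"z":-0.029,"wx":0,"wy":0,"wz":0},
    {"x":0,"y":0.006,"z":-0.045,"wx":0,"wy":0,"wz":0},
    {"x":0,"y":0.006,"z":-0.045,"wx":0.13,"wy":0,"wz":0},
    {"x":0,"y":0,"z":0,"wx":0.13,"wy":0,"wz":0},
    {"x":0,"y":0,"z":0,"wx":0.13,"wy":0,"wz":0},
    {"x":0,"y":0,"z":0,"wx":0.13,"wy":0,"wz":0},
    {"x":0,"y":0,"z":0,"wx":0.13,"wy":0,"wz":0},
    {"x":0,"y":0,"z":0,"wx":0.13,"wy":0,"wz":0},
    {"x":0,"y":0,"z":0,"wx":0.13,"wy":0,"wz":0},
    {"x":0,"y":0,"z":0,"wx":0.13,"wy":0,"wz":0},
    {"x":0,"y":0,"z":0,"wx":0.13,"wy":0,"wz":0},
    {"x":0,"y":0,"z":0,"wx":0.13,"wy":0,"wz":0},
  ],
)

```text
clock: 8.4
ee_pos: [0.5171, 0.036, 0.2061]
ee_rot: [0.068, 0.704, -0.068, 0.704]
ft_force: [-0.0, -0.1, 0.7]
grip_width: 1.001
```

```bash
python3 - <<'E'
from h import *
plan([.519,.0366,.12])
np.save("c2.npy",get_calibration("wrist"),allow_pickle=True)
im=snapshot("wrist");cv2.imwrite("pics/f1.png",im)
im=snapshot("top");cv2.imwrite("pics/f1t.png",cv2.resize(im[155:265,155:305],None,fx=5,fy=5,interpolation=cv2.INTER_CUBIC))
E
```

```text
tcp [0.5171 0.036  0.2061] shift tool [0.0861 0.0009 0.0017] clock 8.4 F [-0.  -0.1  0.7] w 1.001
```

View pics/f1.png

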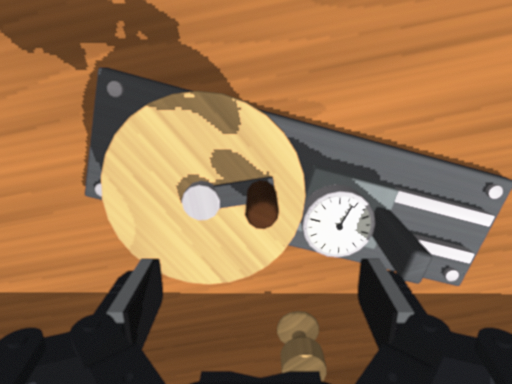

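View pics/f1t.png

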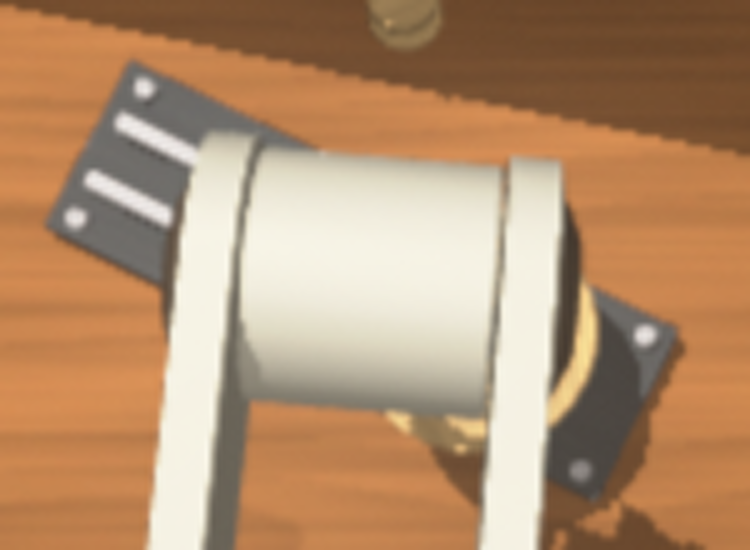

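```bash
python3 - <<'E'
from h import *
c=np.load("c2.npy",allow_pickle=True).item()
im=cv2.imread("pics/f1.png");cv2.imwrite("pics/f2.png",cv2.resize(im[150:260,160:400],None,fx=3.3,fy=3.3,interpolation=cv2.INTER_CUBIC))
for n,uv,z in(("knobtop",(263,213),.155),("knobbot",(262,188),.109),("nut",(201,203),.115),("dial",(340,225),.091)):print(n,ray("wrist",uv,z,c))
hsv=cv2.cvtColor(im,cv2.COLOR_BGR2HSV)
m=((hsv[...,2]>110)&(hsv[...,0]>15)&(hsv[...,0]<32)&(hsv[...,1]>40)&(hsv[...,1]<150)).astype(np.uint8);m[:,312:]=0;m[:80]=0;m[290:]=0;m[:,:90]=0
cs,_=cv2.findContours(m,cv2.RETR_EXTERNAL,cv2.CHAIN_APPROX_NONE);cc=max(cs,key=cv2.contourArea)
P=np.array([ray("wrist",p,.102,c)[:2] for p in cv2.convexHull(cc)[:,0]])
A=np.c_[2*P,np.ones(len(P))];s=np.linalg.lstsq(A,(P**2).sum(1),rcond=None)[0];print("lip",s[:2],np.sqrt(s[2]+s[0]**2+s[1]**2))
E
```

```text
knobtop [0.5154686  0.03926824 0.155     ]
knobbot [0.51493329 0.03904814 0.109     ]
nut [ 0.51565418 -0.00644587  0.115     ]
dial [0.56492354 0.0947637  0.091     ]
lip [ 0.51539577 -0.00671673] 0.0779202848289915
```

View pics/f2.png

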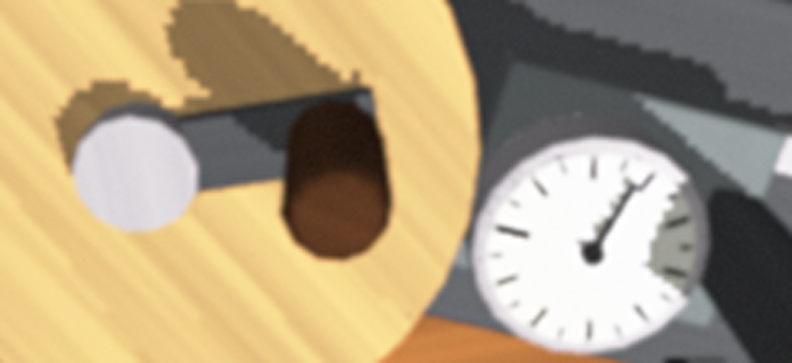

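Request:
step_arm(
  increments=[
    {"x":0.01,"y":0.0024,"z":-0.0022,"wx":0,"wy":0,"wz":0},
    {"x":0.03,"y":0,"z":0,"wx":0,"wy":0,"wz":0},
    {"x":0.03,"y":0,"z":0,"wx":0,"wy":0,"wz":0},
    {"x":0.016,"y":0,"z":0,"wx":0,"wy":0,"wz":0},
    {"x":0,"y":0,"z":0,"wx":0,"wy":0,"wz":0},
  ],
)

```text
clock: 9.0
ee_pos: [0.514, 0.0391, 0.1168]
ee_rot: [0.065, 0.706, -0.065, 0.703]
ft_force: [-0.5, 0.1, -0.6]
grip_width: 0.998
```

Request:
step_arm(
  increments=[
    {"x":0,"y":0,"z":0,"wx":0,"wy":0,"wz":0},
    {"x":0,"y":0,"z":0,"wx":0,"wy":0,"wz":0},
    {"x":0,"y":0,"z":0,"wx":0,"wy":0,"wz":0},
    {"x":0,"y":0,"z":0,"wx":0,"wy":0,"wz":0},
    {"x":0,"y":0,"z":0,"wx":0,"wy":0,"wz":0},
  ],
  jaw=1.0,
  newtons=30,
)

```text
clock: 9.5
ee_pos: [0.5157, 0.0376, 0.1202]
ee_rot: [0.066, 0.704, -0.067, 0.704]
ft_force: [-4.2, -8.4, 7.1]
grip_width: 0.247
```

```bash
python3 - <<'E'
from h import *
plan([.5154,.0388,.12])
print(proj("wrist",[.5660,.0955,.091]))
im=snapshot("wrist");cv2.imwrite("pics/g1.png",im)
E
```

```text
tcp [0.5157 0.0376 0.1202] shift tool [ 0.0002  0.0011 -0.0005] clock 9.5 F [-4.2 -8.4  7.1] w 0.247
[370.89173454 291.48803006]
```

View pics/g1.png

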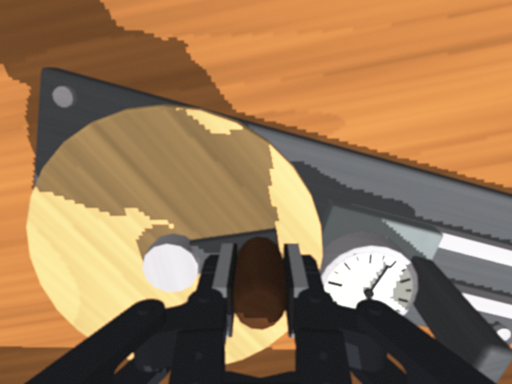

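```bash
cat >> h.py <<'E'
SP2=np.array([.5155,-.0068]);RK=.0455
def arc(t0,t1,n):
    s=read_state();R=Ro.from_quat(s["ee_rot"]);t=np.radians(np.linspace(t0,t1,n+1))
    p=np.c_[SP2[0]+RK*np.cos(t),SP2[1]+RK*np.sin(t),0*t]
    d=R.inv().apply(np.diff(p,axis=0));print(np.round(d[:,1:],4).tolist())
def look(tag):
    s=read_state();c=get_calibration("wrist");w=snapshot("wrist");t=snapshot("top");e=s["ee_pos"]
    th=np.degrees(np.arctan2(e[1]-SP2[1],e[0]-SP2[0]));M=Ro.from_quat(s["ee_rot"]).as_matrix()
    print("clk",round(s["clock"],2),"th",round(th,1),"r",round(np.hypot(*(e[:2]-SP2)),4),"z",round(e[2],4),"F",np.round(s["ft_force"],1),"w",round(s["grip_width"],3),"zdir",round(np.degrees(np.arctan2(M[1,2],M[0,2])),1),"q6",round(s["qpos"][5],2))
    dc=np.array([.5660,.0955,.091]);H=100
    # rectify the dial: plane z=.091, 60x60 mm, zero mark (toward -AX) up
    ax=np.array([*AX,0]);rt=np.array([-AX[1],AX[0],0]);rt=-np.cross(-ax,[0,0,-1])*1.0
    rt=np.cross(-ax,[0,0,1.])
    outs=[]
    for n,im,cc in(("wrist",w,c),("top",t,get_calibration("top"))):
        src=np.float32([proj(n,dc+.036*(a*rt+b*(-ax)),cc) for a,b in((-1,1),(1,1),(1,-1),(-1,-1))])
        Hm=cv2.getPerspectiveTransform(src,np.float32([[0,0],[300,0],[300,300],[0,300]]))
        outs.append(cv2.warpPerspective(im,Hm,(300,300),flags=cv2.INTER_CUBIC))
    cv2.imwrite(f"pics/{tag}_w.png",w);np.save(f"pics/{tag}_c.npy",c,allow_pickle=True)
    cv2.imwrite(f"pics/{tag}.png",np.hstack(outs))
E
python3 - <<'E'
from h import *
look("k0")
E
```

```text
clk 9.55 th 89.8 r 0.0445 z 0.1201 F [ -4.  -11.9   7.9] w 0.245 zdir -10.8 q6 -1.46
```

View pics/k0.png

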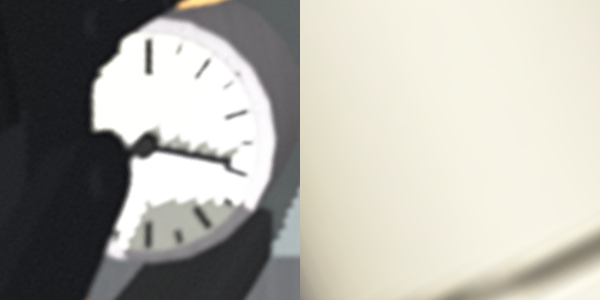

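Request:
step_arm(
  increments=[
    {"x":0,"y":0,"z":0,"wx":0.13,"wy":0,"wz":0},
    {"x":0,"y":0,"z":0,"wx":0.13,"wy":0,"wz":0},
    {"x":0,"y":0,"z":0,"wx":0,"wy":0,"wz":0},
  ],
)

```text
clock: 9.95
ee_pos: [0.5158, 0.038, 0.1202]
ee_rot: [0.159, 0.688, -0.16, 0.689]
ft_force: [-3.0, -7.4, 7.6]
grip_width: 0.248
```

```bash
python3 - <<'E'
from h import *
look("k1");arc(90,120,4)
E
```

```text
clk 9.95 th 89.6 r 0.0448 z 0.1202 F [-3.  -7.4  7.6] w 0.248 zdir -26.0 q6 -1.19
[[-0.0029, -0.0052], [-0.0036, -0.0048], [-0.0042, -0.0042], [-0.0047, -0.0037]]
```

View pics/k1.png

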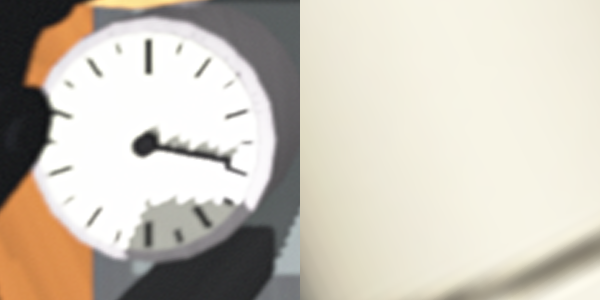

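The rectified dial shows the long mark at the top and the needle at about 99°, so 2.75 mm at crank angle 90°. Now I'll turn the crank.

Request:
step_arm(
  increments=[
    {"x":0,"y":-0.0029,"z":-0.0052,"wx":0,"wy":0,"wz":0},
    {"x":0,"y":-0.0036,"z":-0.0048,"wx":0,"wy":0,"wz":0},
    {"x":0,"y":-0.0042,"z":-0.0042,"wx":0,"wy":0,"wz":0},
    {"x":0,"y":-0.0047,"z":-0.0037,"wx":0,"wy":0,"wz":0},
    {"x":0,"y":0,"z":0,"wx":0,"wy":0,"wz":0},
  ],
)

```text
clock: 10.55
ee_pos: [0.4929, 0.0325, 0.1202]
ee_rot: [0.157, 0.689, -0.157, 0.69]
ft_force: [-1.4, -0.8, 7.6]
grip_width: 0.251
```

```bash
python3 - <<'E'
from h import *
look("k2");arc(120,150,4)
E
```

```text
clk 10.55 th 119.9 r 0.0453 z 0.1202 F [-1.4 -0.8  7.6] w 0.251 zdir -25.7 q6 -1.21
[[-0.0051, -0.003], [-0.0055, -0.0023], [-0.0057, -0.0016], [-0.0059, -0.0008]]
```

View pics/k2.png

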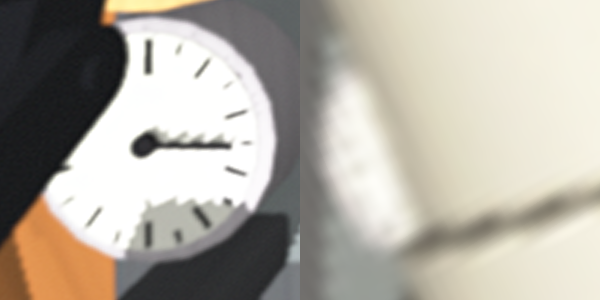

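Needle at about 90° (2.5 mm). On to crank 150°.

Request:
step_arm(
  increments=[
    {"x":0,"y":-0.0051,"z":-0.003,"wx":0,"wy":0,"wz":0},
    {"x":0,"y":-0.0055,"z":-0.0023,"wx":0,"wy":0,"wz":0},
    {"x":0,"y":-0.0057,"z":-0.0016,"wx":0,"wy":0,"wz":0},
    {"x":0,"y":-0.0059,"z":-0.0008,"wx":0,"wy":0,"wz":0},
    {"x":0,"y":0,"z":0,"wx":0,"wy":0,"wz":0},
  ],
)

```text
clock: 11.15
ee_pos: [0.4759, 0.0162, 0.1201]
ee_rot: [0.158, 0.689, -0.157, 0.689]
ft_force: [-6.5, 3.3, 11.9]
grip_width: 0.247
```

```bash
python3 - <<'E'
from h import *
look("k3");arc(150,180,4)
E
```

```text
clk 11.15 th 149.8 r 0.0458 z 0.1201 F [-6.5  3.3 11.9] w 0.247 zdir -25.7 q6 -1.25
[[-0.006, -0.0001], [-0.0059, 0.0007], [-0.0058, 0.0015], [-0.0055, 0.0022]]
```

View pics/k3.png

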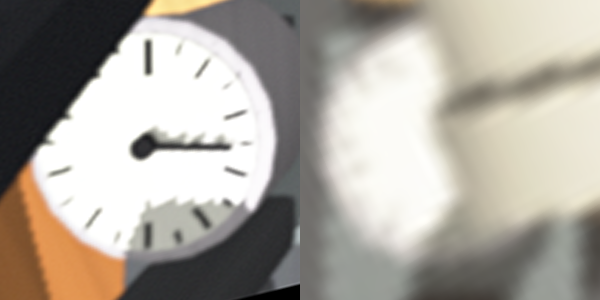

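View pics/k3_w.png

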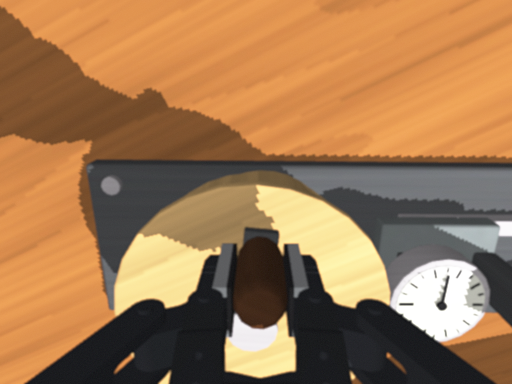

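```bash
cat >> h.py <<'E'
def arc(t0,t1,n,wx=0):
    s=read_state();R=Ro.from_quat(s["ee_rot"])*Ro.from_rotvec([wx,0,0]);t=np.radians(np.linspace(t0,t1,n+1))
    p=np.c_[SP2[0]+RK*np.cos(t),SP2[1]+RK*np.sin(t),0*t]
    d=R.inv().apply(np.diff(p,axis=0));print(np.round(d[:,1:],4).tolist())
E
python3 - <<'E'
from h import *
arc(150,180,4,-.14)
E
```

```text
[[-0.0059, -0.0009], [-0.006, -0.0001], [-0.0059, 0.0007], [-0.0058, 0.0014]]
```

Request:
step_arm(
  increments=[
    {"x":0,"y":0,"z":0,"wx":-0.14,"wy":0,"wz":0},
    {"x":0,"y":-0.0059,"z":-0.0009,"wx":0,"wy":0,"wz":0},
    {"x":0,"y":-0.006,"z":-0.0001,"wx":0,"wy":0,"wz":0},
    {"x":0,"y":-0.0059,"z":0.0007,"wx":0,"wy":0,"wz":0},
    {"x":0,"y":-0.0058,"z":0.0014,"wx":0,"wy":0,"wz":0},
    {"x":0,"y":0,"z":0,"wx":0,"wy":0,"wz":0},
  ],
)

```text
clock: 11.85
ee_pos: [0.4694, -0.0069, 0.1201]
ee_rot: [0.109, 0.699, -0.109, 0.698]
ft_force: [-13.3, -0.2, 16.1]
grip_width: 0.244
```

```bash
python3 - <<'E'
from h import *
look("k4");arc(180,210,4);arc(180,210,4,-.14)
E
```

```text
clk 11.85 th -179.8 r 0.0461 z 0.1201 F [-13.3  -0.2  16.1] w 0.244 zdir -17.7 q6 -1.44
[[-0.0055, 0.0022], [-0.0052, 0.0029], [-0.0048, 0.0035], [-0.0043, 0.0041]]
[[-0.0058, 0.0014], [-0.0056, 0.0021], [-0.0052, 0.0028], [-0.0048, 0.0035]]
```

View pics/k4.png

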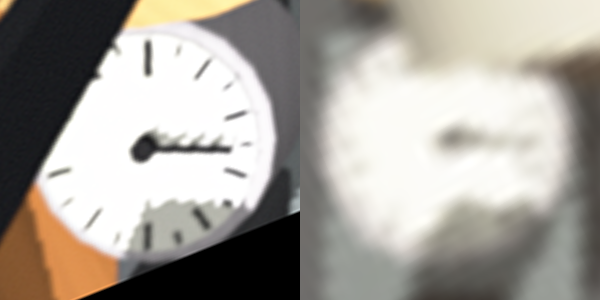

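```bash
cat >> h.py <<'E'
SP2=np.array([.5142,-.0076]);RK=.0452
E
python3 - <<'E'
from h import *
s=read_state();R=Ro.from_quat(s["ee_rot"]);print(R.inv().apply([-.0008,-.0008,0]))
arc(180,210,4,-.14)
E
```

```text
[ 1.32596651e-06 -1.00515293e-03 -5.19293590e-04]
[[-0.0058, 0.0014], [-0.0055, 0.0021], [-0.0052, 0.0028], [-0.0048, 0.0035]]
```

Request:
step_arm(
  increments=[
    {"x":-0.0005,"y":-0.001,"z":-0.0005,"wx":-0.14,"wy":0,"wz":0},
    {"x":-0.0005,"y":-0.0058,"z":0.0014,"wx":0,"wy":0,"wz":0},
    {"x":0,"y":-0.0055,"z":0.0021,"wx":0,"wy":0,"wz":0},
    {"x":0,"y":-0.0052,"z":0.0028,"wx":0,"wy":0,"wz":0},
    {"x":0,"y":-0.0048,"z":0.0035,"wx":0,"wy":0,"wz":0},
    {"x":0,"y":0,"z":0,"wx":0,"wy":0,"wz":0},
  ],
)

```text
clock: 12.55
ee_pos: [0.4753, -0.0304, 0.1203]
ee_rot: [0.06, 0.705, -0.06, 0.704]
ft_force: [-1.0, -0.6, 0.2]
grip_width: 0.246
```

```bash
python3 - <<'E'
from h import *
look("k5");arc(210,240,4);
E
```

```text
clk 12.55 th -149.6 r 0.0451 z 0.1203 F [-1.  -0.6  0.2] w 0.246 zdir -9.7 q6 -1.63
[[-0.0043, 0.0041], [-0.0037, 0.0046], [-0.0031, 0.005], [-0.0024, 0.0054]]
```

View pics/k5.png

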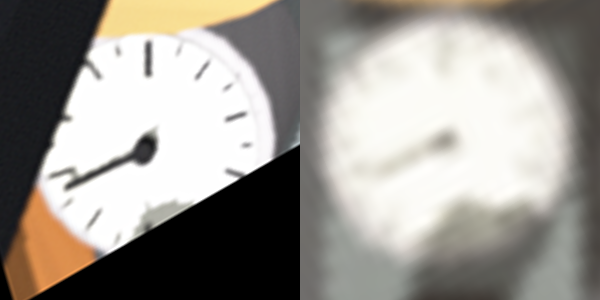

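Needle at about 244° (6.8 mm) at crank 210°, so the high spot is close. The remaining steps here are finer.

Request:
step_arm(
  increments=[
    {"x":0,"y":-0.0043,"z":0.0041,"wx":0,"wy":0,"wz":0},
    {"x":0,"y":0,"z":0,"wx":0,"wy":0,"wz":0},
  ],
)

```text
clock: 12.85
ee_pos: [0.4787, -0.0353, 0.1203]
ee_rot: [0.059, 0.705, -0.06, 0.704]
ft_force: [-0.9, -1.5, -1.1]
grip_width: 0.244
```

```bash
python3 - <<'E'
from h import *
look("k6")
E
```

```text
clk 12.85 th -142.0 r 0.0451 z 0.1203 F [-0.9 -1.5 -1.1] w 0.244 zdir -9.7 q6 -1.64
```

Request:
step_arm(
  increments=[
    {"x":0,"y":-0.0037,"z":0.0046,"wx":0,"wy":0,"wz":0},
    {"x":0,"y":0,"z":0,"wx":0,"wy":0,"wz":0},
  ],
)

```text
clock: 13.15
ee_pos: [0.4827, -0.0398, 0.1203]
ee_rot: [0.059, 0.705, -0.06, 0.705]
ft_force: [-0.5, -2.3, -0.3]
grip_width: 0.247
```

```bash
python3 - <<'E'
from h import *
look("k7")
E
```

```text
clk 13.15 th -134.3 r 0.045 z 0.1203 F [-0.5 -2.3 -0.3] w 0.247 zdir -9.7 q6 -1.64
```

Request:
step_arm(
  increments=[
    {"x":0,"y":-0.0031,"z":0.005,"wx":0,"wy":0,"wz":0},
    {"x":0,"y":0,"z":0,"wx":0,"wy":0,"wz":0},
  ],
)

```text
clock: 13.45
ee_pos: [0.4872, -0.0436, 0.1203]
ee_rot: [0.059, 0.705, -0.06, 0.705]
ft_force: [0.5, -2.6, -1.7]
grip_width: 0.245
```

```bash
python3 - <<'E'
from h import *
look("k8")
E
```

```text
clk 13.45 th -126.9 r 0.045 z 0.1203 F [ 0.5 -2.6 -1.7] w 0.245 zdir -9.7 q6 -1.65
```

Request:
step_arm(
  increments=[
    {"x":0,"y":-0.0024,"z":0.0054,"wx":0,"wy":0,"wz":0},
    {"x":0,"y":0,"z":0,"wx":0,"wy":0,"wz":0},
  ],
)

```text
clock: 13.75
ee_pos: [0.492, -0.0468, 0.1203]
ee_rot: [0.059, 0.705, -0.06, 0.705]
ft_force: [0.9, -3.0, -0.1]
grip_width: 0.249
```

```bash
python3 - <<'E'
from h import *
look("k9");arc(240,270,4)
R=[cv2.resize(cv2.imread(f"pics/k{i}.png"),(360,180)) for i in(6,7,8,9)]
cv2.imwrite("pics/m1.png",np.vstack([np.hstack(R[:2]),np.hstack(R[2:])]))
E
```

```text
clk 13.75 th -119.5 r 0.045 z 0.1203 F [ 0.9 -3.  -0.1] w 0.249 zdir -9.7 q6 -1.65
[[-0.0017, 0.0057], [-0.0009, 0.0058], [-0.0002, 0.0059], [0.0006, 0.0059]]
```

View pics/m1.png

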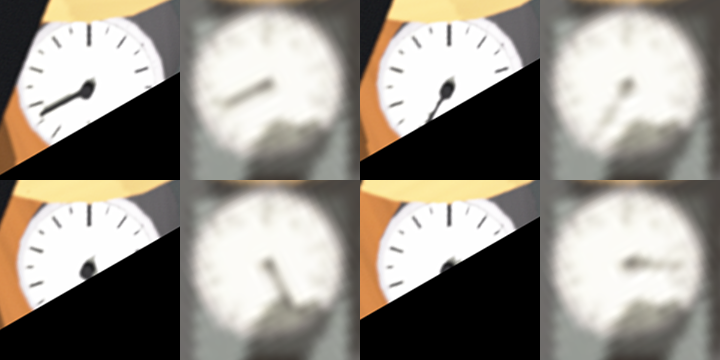

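Top and wrist views: needle about 240° at crank 218°, 210° at 226°, 152° at 233°, and 95° at 240.5°. The peak is near 214°. I'll finish the full turn.

```bash
python3 - <<'E'
from h import *
arc(240,270,4,.14);arc(270,300,4,.28);arc(300,330,4,.28)
E
```

```text
[[-0.0009, 0.0058], [-0.0001, 0.0059], [0.0007, 0.0059], [0.0014, 0.0057]]
[[0.0029, 0.0051], [0.0036, 0.0047], [0.0041, 0.0042], [0.0047, 0.0036]]
[[0.0051, 0.003], [0.0054, 0.0023], [0.0057, 0.0016], [0.0059, 0.0008]]
```

Request:
step_arm(
  increments=[
    {"x":0,"y":0,"z":0,"wx":0.14,"wy":0,"wz":0},
    {"x":0,"y":-0.0009,"z":0.0058,"wx":0,"wy":0,"wz":0},
    {"x":0,"y":-0.0001,"z":0.0059,"wx":0,"wy":0,"wz":0},
    {"x":0,"y":0,"z":0,"wx":0,"wy":0,"wz":0},
  ],
)

```text
clock: 14.25
ee_pos: [0.5031, -0.051, 0.1203]
ee_rot: [0.108, 0.699, -0.108, 0.699]
ft_force: [2.9, 2.0, -0.2]
grip_width: 0.248
```

```bash
python3 - <<'E'
from h import *
look("l1")
E
```

```text
clk 14.25 th -104.4 r 0.0448 z 0.1203 F [ 2.9  2.  -0.2] w 0.248 zdir -17.6 q6 -1.52
```

Request:
step_arm(
  increments=[
    {"x":0,"y":0.0007,"z":0.0059,"wx":0,"wy":0,"wz":0},
    {"x":0,"y":0.0014,"z":0.0057,"wx":0,"wy":0,"wz":0},
    {"x":0,"y":0,"z":0,"wx":0.14,"wy":0,"wz":0},
  ],
)

```text
clock: 14.65
ee_pos: [0.5147, -0.0523, 0.1203]
ee_rot: [0.157, 0.69, -0.157, 0.689]
ft_force: [2.5, 7.0, -0.7]
grip_width: 0.249
```

```bash
python3 - <<'E'
from h import *
look("l2")
E
```

```text
clk 14.65 th -89.4 r 0.0447 z 0.1203 F [ 2.5  7.  -0.7] w 0.249 zdir -25.7 q6 -1.37
```

Request:
step_arm(
  increments=[
    {"x":0,"y":0.0029,"z":0.0051,"wx":0,"wy":0,"wz":0},
    {"x":0,"y":0.0036,"z":0.0047,"wx":0,"wy":0,"wz":0},
    {"x":0,"y":0,"z":0,"wx":0,"wy":0,"wz":0},
  ],
)

```text
clock: 15.05
ee_pos: [0.5262, -0.0506, 0.1203]
ee_rot: [0.157, 0.69, -0.157, 0.689]
ft_force: [-1.0, 5.1, 0.8]
grip_width: 0.248
```

```bash
python3 - <<'E'
from h import *
look("l3")
E
```

```text
clk 15.05 th -74.4 r 0.0446 z 0.1203 F [-1.   5.1  0.8] w 0.248 zdir -25.6 q6 -1.37
```

Request:
step_arm(
  increments=[
    {"x":0,"y":0.0041,"z":0.0042,"wx":0,"wy":0,"wz":0},
    {"x":0,"y":0.0047,"z":0.0036,"wx":0,"wy":0,"wz":0},
    {"x":0,"y":0,"z":0,"wx":0,"wy":0,"wz":0},
  ],
)

```text
clock: 15.45
ee_pos: [0.5369, -0.0461, 0.1203]
ee_rot: [0.157, 0.69, -0.157, 0.689]
ft_force: [-1.3, 4.2, 1.7]
grip_width: 0.248
```

```bash
python3 - <<'E'
from h import *
look("l4")
R=[cv2.resize(cv2.imread(f"pics/l{i}.png"),(360,180)) for i in(1,2,3,4)]
cv2.imwrite("pics/m2.png",np.vstack([np.hstack(R[:2]),np.hstack(R[2:])]))
E
```

```text
clk 15.45 th -59.4 r 0.0447 z 0.1203 F [-1.3  4.2  1.7] w 0.248 zdir -25.6 q6 -1.35
```

View pics/m2.png

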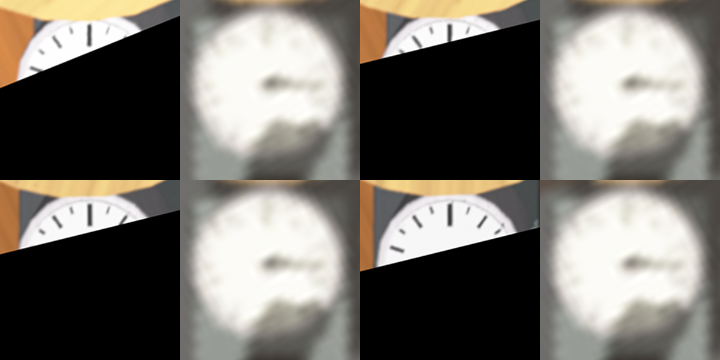

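In the top view the needle stays at about 92° from crank 255° to 300°. Continuing.

Request:
step_arm(
  increments=[
    {"x":0,"y":0.0051,"z":0.003,"wx":0,"wy":0,"wz":0},
    {"x":0,"y":0.0054,"z":0.0023,"wx":0,"wy":0,"wz":0},
    {"x":0,"y":0,"z":0,"wx":0,"wy":0,"wz":0},
  ],
)

```text
clock: 15.85
ee_pos: [0.546, -0.039, 0.1202]
ee_rot: [0.157, 0.69, -0.157, 0.689]
ft_force: [-3.8, 4.0, 1.7]
grip_width: 0.246
```

```bash
python3 - <<'E'
from h import *
look("l5")
E
```

```text
clk 15.85 th -44.6 r 0.0448 z 0.1202 F [-3.8  4.   1.7] w 0.246 zdir -25.6 q6 -1.34
```

Request:
step_arm(
  increments=[
    {"x":0,"y":0.0057,"z":0.0016,"wx":0,"wy":0,"wz":0},
    {"x":0,"y":0.0059,"z":0.0008,"wx":0,"wy":0,"wz":0},
    {"x":0,"y":0,"z":0,"wx":0,"wy":0,"wz":0},
  ],
)

```text
clock: 16.25
ee_pos: [0.5532, -0.0298, 0.1203]
ee_rot: [0.157, 0.69, -0.157, 0.689]
ft_force: [-3.9, 3.7, 1.6]
grip_width: 0.245
```

```bash
python3 - <<'E'
from h import *
look("l6");arc(330,360,4);arc(360,390,4);arc(390,420,4);arc(420,450,4)
R=[cv2.resize(cv2.imread(f"pics/l{i}.png"),(360,180)) for i in(5,6)]
cv2.imwrite("pics/m3.png",np.hstack(R[:2]))
E
```

```text
clk 16.25 th -29.6 r 0.0449 z 0.1203 F [-3.9  3.7  1.6] w 0.245 zdir -25.7 q6 -1.32
[[0.0059, 0.0001], [0.0059, -0.0007], [0.0057, -0.0015], [0.0055, -0.0022]]
[[0.0052, -0.0029], [0.0047, -0.0036], [0.0042, -0.0041], [0.0036, -0.0047]]
[[0.003, -0.0051], [0.0023, -0.0054], [0.0016, -0.0057], [0.0008, -0.0059]]
[[0.0001, -0.0059], [-0.0007, -0.0059], [-0.0015, -0.0057], [-0.0022, -0.0055]]
```

View pics/m3.png

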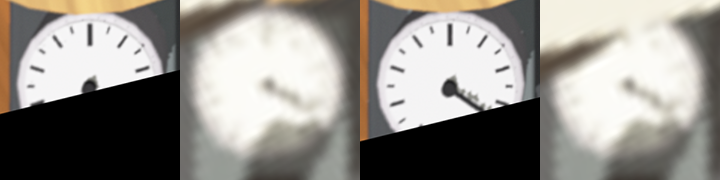

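A minor bulge shows at crank 315–330°: the needle is at about 120° (3.4 mm).

Request:
step_arm(
  increments=[
    {"x":0,"y":0.0059,"z":0.0001,"wx":0,"wy":0,"wz":0},
    {"x":0,"y":0.0059,"z":-0.0007,"wx":0,"wy":0,"wz":0},
    {"x":0,"y":0,"z":0,"wx":0,"wy":0,"wz":0},
  ],
)

```text
clock: 16.65
ee_pos: [0.5577, -0.019, 0.1203]
ee_rot: [0.157, 0.69, -0.157, 0.689]
ft_force: [-4.0, 4.3, 3.1]
grip_width: 0.247
```

```bash
python3 - <<'E'
from h import *
look("n1")
E
```

```text
clk 16.65 th -14.7 r 0.045 z 0.1203 F [-4.   4.3  3.1] w 0.247 zdir -25.7 q6 -1.29
```

Request:
step_arm(
  increments=[
    {"x":0,"y":0.0057,"z":-0.0015,"wx":0,"wy":0,"wz":0},
    {"x":0,"y":0.0055,"z":-0.0022,"wx":0,"wy":0,"wz":0},
    {"x":0,"y":0,"z":0,"wx":0,"wy":0,"wz":0},
  ],
)

```text
clock: 17.05
ee_pos: [0.5593, -0.0075, 0.1203]
ee_rot: [0.157, 0.69, -0.157, 0.689]
ft_force: [-4.3, 0.9, 1.7]
grip_width: 0.249
```

```bash
python3 - <<'E'
from h import *
look("n2")
E
```

```text
clk 17.05 th 0.2 r 0.0451 z 0.1203 F [-4.3  0.9  1.7] w 0.249 zdir -25.7 q6 -1.27
```

Request:
step_arm(
  increments=[
    {"x":0,"y":0.0052,"z":-0.0029,"wx":0,"wy":0,"wz":0},
    {"x":0,"y":0.0047,"z":-0.0036,"wx":0,"wy":0,"wz":0},
    {"x":0,"y":0.0042,"z":-0.0041,"wx":0,"wy":0,"wz":0},
    {"x":0,"y":0,"z":0,"wx":0,"wy":0,"wz":0},
  ],
)

```text
clock: 17.55
ee_pos: [0.556, 0.0098, 0.1203]
ee_rot: [0.157, 0.689, -0.157, 0.689]
ft_force: [-4.2, 0.1, -0.4]
grip_width: 0.245
```

```bash
python3 - <<'E'
from h import *
look("n3")
E
```

```text
clk 17.55 th 22.6 r 0.0453 z 0.1203 F [-4.2  0.1 -0.4] w 0.245 zdir -25.7 q6 -1.24
```

Request:
step_arm(
  increments=[
    {"x":0,"y":0.0036,"z":-0.0047,"wx":0,"wy":0,"wz":0},
    {"x":0,"y":0.003,"z":-0.0051,"wx":0,"wy":0,"wz":0},
    {"x":0,"y":0.0023,"z":-0.0054,"wx":0,"wy":0,"wz":0},
    {"x":0,"y":0,"z":0,"wx":0,"wy":0,"wz":0},
  ],
)

```text
clock: 18.05
ee_pos: [0.5462, 0.0245, 0.1203]
ee_rot: [0.157, 0.689, -0.157, 0.69]
ft_force: [-0.8, -0.3, -2.7]
grip_width: 0.252
```

```bash
python3 - <<'E'
from h import *
look("n4")
E
```

```text
clk 18.05 th 45.1 r 0.0454 z 0.1203 F [-0.8 -0.3 -2.7] w 0.252 zdir -25.7 q6 -1.22
```

Request:
step_arm(
  increments=[
    {"x":0,"y":0.0016,"z":-0.0057,"wx":0,"wy":0,"wz":0},
    {"x":0,"y":0.0008,"z":-0.0059,"wx":0,"wy":0,"wz":0},
    {"x":0,"y":0.0001,"z":-0.0059,"wx":0,"wy":0,"wz":0},
    {"x":0,"y":0,"z":0,"wx":0,"wy":0,"wz":0},
  ],
)

```text
clock: 18.55
ee_pos: [0.5315, 0.0344, 0.1203]
ee_rot: [0.157, 0.689, -0.157, 0.69]
ft_force: [-0.5, -0.1, -3.1]
grip_width: 0.244
```

```bash
python3 - <<'E'
from h import *
look("n5")
E
```

```text
clk 18.55 th 67.6 r 0.0454 z 0.1203 F [-0.5 -0.1 -3.1] w 0.244 zdir -25.7 q6 -1.2
```

Request:
step_arm(
  increments=[
    {"x":0,"y":-0.0007,"z":-0.0059,"wx":0,"wy":0,"wz":0},
    {"x":0,"y":-0.0015,"z":-0.0057,"wx":0,"wy":0,"wz":0},
    {"x":0,"y":-0.0022,"z":-0.0055,"wx":0,"wy":0,"wz":0},
    {"x":0,"y":0,"z":0,"wx":0,"wy":0,"wz":0},
    {"x":0,"y":0,"z":0,"wx":0,"wy":0,"wz":0},
  ],
)

```text
clock: 19.15
ee_pos: [0.514, 0.0378, 0.1203]
ee_rot: [0.157, 0.69, -0.157, 0.689]
ft_force: [-4.8, 1.2, 0.7]
grip_width: 0.246
```

```bash
python3 - <<'E'
from h import *
look("n6")
R=[cv2.resize(cv2.imread(f"pics/n{i}.png")[:,:300],(240,240)) for i in(1,2,3,4,5,6)]
cv2.imwrite("pics/m4.png",np.vstack([np.hstack(R[:3]),np.hstack(R[3:])]))
E
```

```text
clk 19.15 th 90.3 r 0.0454 z 0.1203 F [-4.8  1.2  0.7] w 0.246 zdir -25.7 q6 -1.2
```

View pics/m4.png

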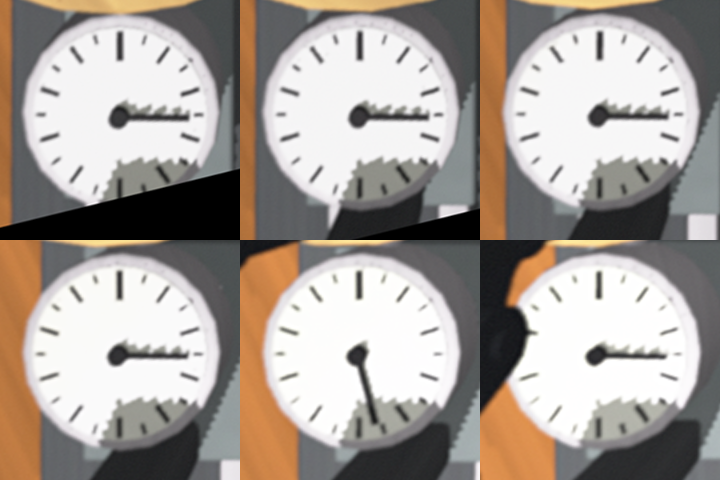

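That completes the full turn. A secondary bulge at crank 67° reads about 165° (4.6 mm), and the baseline is about 91° (2.5 mm). I'm going on round to the high spot near 214°.

```bash
python3 - <<'E'
from h import *
arc(90,202,14)
E
```

```text
[[-0.0031, -0.0055], [-0.0039, -0.005], [-0.0045, -0.0044], [-0.0051, -0.0037], [-0.0056, -0.003], [-0.0059, -0.0022], [-0.0062, -0.0013], [-0.0063, -0.0005], [-0.0063, 0.0004], [-0.0062, 0.0013], [-0.0059, 0.0021], [-0.0056, 0.0029], [-0.0051, 0.0037], [-0.0046, 0.0044]]
```

Request:
step_arm(
  increments=[
    {"x":0,"y":-0.0031,"z":-0.0055,"wx":0,"wy":0,"wz":0},
    {"x":0,"y":-0.0039,"z":-0.005,"wx":0,"wy":0,"wz":0},
    {"x":0,"y":-0.0045,"z":-0.0044,"wx":0,"wy":0,"wz":0},
    {"x":0,"y":-0.0051,"z":-0.0037,"wx":0,"wy":0,"wz":0},
    {"x":0,"y":-0.0056,"z":-0.003,"wx":0,"wy":0,"wz":0},
    {"x":0,"y":-0.0059,"z":-0.0022,"wx":0,"wy":0,"wz":0},
    {"x":0,"y":-0.0062,"z":-0.0013,"wx":0,"wy":0,"wz":0},
    {"x":0,"y":-0.0063,"z":-0.0005,"wx":0,"wy":0,"wz":0},
    {"x":0,"y":-0.0063,"z":0.0004,"wx":0,"wy":0,"wz":0},
    {"x":0,"y":-0.0062,"z":0.0013,"wx":0,"wy":0,"wz":0},
    {"x":0,"y":-0.0059,"z":0.0021,"wx":0,"wy":0,"wz":0},
    {"x":0,"y":0,"z":0,"wx":0,"wy":0,"wz":0},
  ],
)

```text
clock: 20.45
ee_pos: [0.4692, -0.0063, 0.1203]
ee_rot: [0.157, 0.689, -0.157, 0.689]
ft_force: [1.2, -2.2, -3.7]
grip_width: 0.248
```

Request:
step_arm(
  increments=[
    {"x":0,"y":-0.0056,"z":0.0029,"wx":0,"wy":0,"wz":0},
    {"x":0,"y":-0.0051,"z":0.0037,"wx":0,"wy":0,"wz":0},
    {"x":0,"y":-0.0046,"z":0.0044,"wx":0,"wy":0,"wz":0},
    {"x":0,"y":0,"z":0,"wx":-0.14,"wy":0,"wz":0},
    {"x":0,"y":0,"z":0,"wx":-0.14,"wy":0,"wz":0},
    {"x":0,"y":0,"z":0,"wx":-0.1,"wy":0,"wz":0},
    {"x":0,"y":0,"z":0,"wx":0,"wy":0,"wz":0},
  ],
)

```text
clock: 21.15
ee_pos: [0.4724, -0.0249, 0.1203]
ee_rot: [0.023, 0.707, -0.024, 0.707]
ft_force: [1.0, -5.7, -2.4]
grip_width: 0.246
```

```bash
python3 - <<'E'
from h import *
look("o1");arc(202,214,3)
E
```

```text
clk 21.15 th -157.5 r 0.0452 z 0.1203 F [ 1.  -5.7 -2.4] w 0.246 zdir -3.8 q6 -1.72
[[-0.0028, 0.0015], [-0.0027, 0.0017], [-0.0025, 0.0019]]
```

View pics/o1.png

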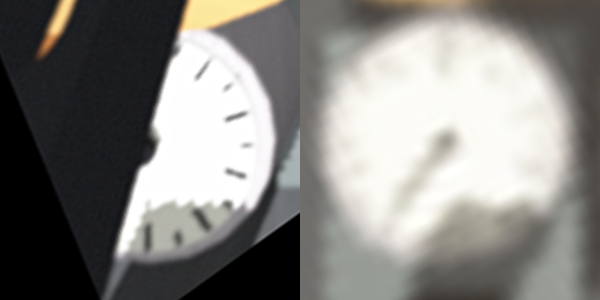

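The top view shows about 215° at crank 202.5°, against 210° at 225.7°, so the flanks put the peak at 214°. I'll go there.

Request:
step_arm(
  increments=[
    {"x":0,"y":-0.0028,"z":0.0015,"wx":0,"wy":0,"wz":0},
    {"x":0,"y":-0.0027,"z":0.0017,"wx":0,"wy":0,"wz":0},
    {"x":0,"y":-0.0025,"z":0.0019,"wx":0,"wy":0,"wz":0},
    {"x":0,"y":0,"z":0,"wx":0.12,"wy":0,"wz":0},
    {"x":0,"y":0,"z":0,"wx":0,"wy":0,"wz":0},
    {"x":0,"y":0,"z":0,"wx":0,"wy":0,"wz":0},
  ],
)

```text
clock: 21.85
ee_pos: [0.4769, -0.0329, 0.1203]
ee_rot: [0.066, 0.704, -0.066, 0.704]
ft_force: [-0.7, -0.2, -1.8]
grip_width: 0.253
```

```bash
python3 - <<'E'
from h import *
look("o2")
E
```

```text
clk 21.85 th -145.9 r 0.0451 z 0.1203 F [-0.7 -0.2 -1.8] w 0.253 zdir -10.7 q6 -1.61
```

View pics/o2.png

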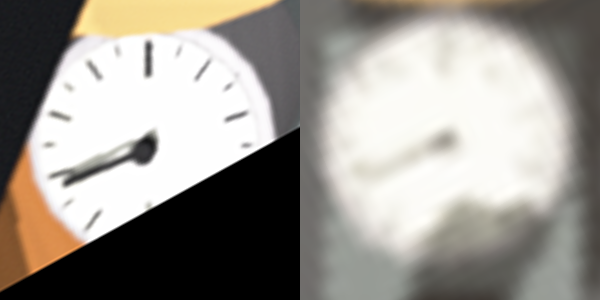

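The needle is at about 247° (6.9 mm), the highest reading so far. Now I'll let go and lift clear.

Request:
step_arm(
  increments=[
    {"x":0,"y":0,"z":0,"wx":0,"wy":0,"wz":0},
    {"x":0,"y":0,"z":0,"wx":0,"wy":0,"wz":0},
    {"x":0,"y":0,"z":0,"wx":0,"wy":0,"wz":0},
    {"x":0,"y":0,"z":0,"wx":0,"wy":0,"wz":0},
    {"x":-0.01,"y":0,"z":0,"wx":0,"wy":0,"wz":0},
    {"x":-0.03,"y":0,"z":0,"wx":0,"wy":0,"wz":0},
    {"x":-0.04,"y":0,"z":0,"wx":0,"wy":0,"wz":0},
    {"x":-0.04,"y":0,"z":0,"wx":0,"wy":0,"wz":0},
    {"x":-0.02,"y":0,"z":0,"wx":0,"wy":0,"wz":0},
    {"x":0,"y":0,"z":0,"wx":0,"wy":0,"wz":0},
  ],
  jaw=0,
)

```text
clock: 22.95
ee_pos: [0.4777, -0.033, 0.2641]
ee_rot: [0.066, 0.702, -0.067, 0.706]
ft_force: [-0.4, 0.1, -0.3]
grip_width: 0.998
```

```bash
python3 - <<'E'
from h import *
look("p1")
E
```

```text
clk 22.95 th -145.2 r 0.0445 z 0.2641 F [-0.4  0.1 -0.3] w 0.998 zdir -10.8 q6 -1.61
```

View pics/p1.png

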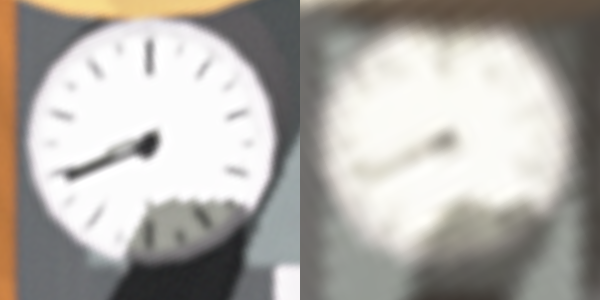

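View pics/p1_w.png

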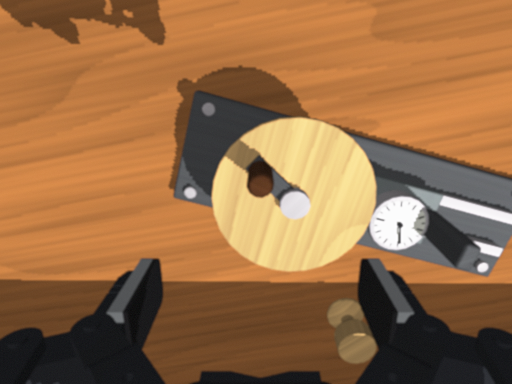

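The dial still reads about 248° (6.9 mm) with the hand clear, and the goblet is undisturbed.

```bash
python3 - <<'E'
from rig import *
print(sign_off())
E
```

```text
the job is handed in; nothing more can be done
None
```

The blank is left with its highest spot at the plunger, and the job is handed in at about 23 s. No verdict was reported.

- **Setting the indicator:** I slid the carriage in by its post until the dial read about 2.7 mm on the plain rim, then let it go.
- **Full turn:** I led the crank right round from its starting angle of 90° and read the dial every 7–30°, using the wrist and top cameras.

| Crank angle | Dial reading | What it is |
|---|---|---|
| most of the turn | about 2.5 mm | plain rim |
| about 67° | about 4.6 mm | smaller bulge |
| about 315–330° | about 3.4 mm | smaller bulge |
| about 214° | about 6.9 mm | highest spot |

- **Locating the peak:** The readings on the two flanks, about 6.0 mm at 202.5° and 5.85 mm at 226°, centre on 214°. I brought the crank to 214° and released it.
- **Last checks:** With the gripper open and lifted clear, the dial still read about 6.9 mm. That is about 4.4 mm above the plain rim and well short of the end stop. I didn't touch the goblet, tin or mallet.
- **What disagreed:** My first spindle centre was about 1 mm off. It caused up to about 16 N on the knob around 180° until I corrected it mid-turn. The first two move calls were also refused for missing keys, and nothing moved.

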